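# Load the drying tray: tall flask at the back, teacup in front

### The job

Load the wooden drying tray with the two painted porcelain pieces that go to the kiln next, the tall one first so that you need not reach across it later: stand the tall narrow-necked flask upright in the tray's back bay, the one beside the raised back board, and let go of it. Then stand the small open teacup, mouth up, in the front bay. Keep both upright and set them down gently.

Things in the scene. Friction and masses are not known exactly. Their poses are not given: they have to be found in the camera images.
- flask: Tall white porcelain flask with red motifs, 150 mm, the only piece with a narrow neck. Body 60 mm across up to 66 mm height (foot 56), shoulder narrowing up to 97, straight neck 26 mm across from 97 to 142 mm (grip it from above at about 120), lip 32 mm across. 0.3 kg, loose, stands upright. Origin: centre of the underside, z up; round, yaw is of no matter.
- cup: Small straight open teacup, no handle, white with red motifs, 56 mm across outside (foot 50), 62 mm tall, 0.15 kg; grip across the outside at 42 mm height. Origin: centre of the underside, z up. Not the tumbler (105 tall, 66 across) or lidded jar (86 tall, 68 across). These four stand in any order in two rows at the robot's right, centres 110 mm or more apart.
- back_bay (a point): Floor centre of the bay farther from the robot, in a fixed wooden tray left of the ware. Both bays are 100 mm (x) by 110 mm (y) inside, floor 8 mm above the table; rims and divider 8 mm thick, 10 mm above the floor, but the back board behind this bay rises 52 mm. Axes: x towards the back board, y left, z up; the tray is turned up to 17 degrees.
- front_bay (a point): Floor centre of the tray's front bay, the one nearer to the robot, 108 mm in front of the back bay's centre. Same size, floor height and axes as the back bay.

How it is judged (in metres and radians):
On the way, in this order (a step that is already met when the one before it is completed fails the run):
1. the flask stands released in the back bay, before the cup is in the front bay (x of flask in the frame of back_bay between -0.026 and 0.026 m and y of flask in the frame of back_bay between -0.031 and 0.031 m and z of flask in the frame of back_bay between -0.006 and 0.006 m and angle between flask's own z axis and vertical below 0.14 rad and contact force between flask and the fingers below 0.1 N and linear speed of flask below 0.03 m/s), for 0.2 s.
2. the cup stands released in the front bay (x of cup in the frame of front_bay between -0.026 and 0.026 m and y of cup in the frame of front_bay between -0.031 and 0.031 m and z of cup in the frame of front_bay between -0.006 and 0.006 m and angle between cup's own z axis and vertical below 0.14 rad and contact force between cup and the fingers below 0.1 N and linear speed of cup below 0.03 m/s), for 0.2 s.
At the end, for the whole second after the job is handed in: The flask stands in the back bay and the cup mouth up in the front bay: each flat on its bay's floor (foot within 6 mm of floor height, tilt under 8 degrees), its centre within 26 mm along x and 31 mm along y of the bay's centre (that is, anywhere inside the bay), both at rest and released (all of step 1 and all of step 2); the robot touches nothing.
It fails at once if the flask is dropped or thrown: free of the fingers, it moves faster than 0.65 m/s (a fall of over 2 cm) (contact force between flask and the fingers below 0.1 N and linear speed of flask above 0.65 m/s).
It fails at once if the flask is tipped more than 40 degrees (angle between flask's own z axis and vertical above 0.7 rad).
It fails at once if the cup is dropped or thrown: free of the fingers, it moves faster than 0.65 m/s (a fall of over 2 cm) (contact force between cup and the fingers below 0.1 N and linear speed of cup above 0.65 m/s).
It fails at once if the cup is tipped more than 40 degrees (angle between cup's own z axis and vertical above 0.7 rad).
It also fails if it takes over 64 s, if anything falls off the work surface, if the arm or the gripper's body presses on something with over 40 N, if the wrist force passes 120 N, or if a joint passes its speed limit or range.

### The arm

A 6-joint arm with a two-finger parallel gripper is mounted at the origin on the work surface. World frame = base frame: x ahead of the robot, y to its left, z up, the work surface at z = 0. Lengths are in mm, angles in degrees, forces in N, time in s.
With the tool pointing down it reaches from about 300 to 850 mm from the base axis. Payload 4.2 kg.
Tool frame: the origin (TCP) lies midway between the tips of the shut fingers; the grasp point (between the pads) lies 19 mm behind it; z points along the fingers, y is the line along which they close (so a half turn about z gives the same grasp; the last joint's range is limited). The gripper opens to 91 mm and grips with 3 to 60 N. Pads are 32 mm wide; open, the fingers measure 118 mm over their backs; the gripper's body (76 mm by 178 mm) begins 60 mm behind the grasp point.
Start: joints at [-78.323, 18.312, 89.639, -0, 72.044, -1.146], TCP at [127.615, -560.676, 213.976] pointing down, gripper open.
Joint ranges: [-177.97, 177.97], [-48.28, 115.42], [12.27, 149.76], [-77.06, 257.06], [2.81, 150.46], [-146.56, 146.56]. Speed limits (degrees/s): [147.25, 147.25, 180, 180, 180, 180].

### API

Orientations are given as [roll, pitch, yaw] about the fixed x, y, z axes, in that order (R = Rz(yaw) Ry(pitch) Rx(roll)).
In Python, from workcell import state, grab_frame, camera_model, job_done gives the robot as it stands.
- The arm moves only by the tool drive_effector, called as name(argument=value, ...) on one line, values as JSON. Schema: {"type":"object","properties":{"ticks":{"type":"object","properties":{"increments":{"type":"array","items":{"type":"array","items":{"type":"number"},"minItems":6,"maxItems":6},"minItems":1,"maxItems":8}},"additionalProperties":false,"required":["increments"]},"aperture":{"type":"number"},"force":{"type":"number"},"only":{"type":"string"},"quiet":{"type":"boolean"},"lines":{"type":"string"}},"required":["ticks"],"additionalProperties":false}. ticks is an object whose key "increments" holds a list of rows, 1 to 8 of them, each of 6 numbers: dx, dy, dz in mm, then a rotation vector rx, ry, rz in degrees; each row shifts and turns the commanded pose from where the row before left it, along the tool's axes as they then stand; what a row does not reach is not made up. A row lasts 1/10 s, in which the tool goes at most 50 mm and 8.59 degrees, less where a joint would pass 70% of its speed; a pose out of reach is approached as far as the arm can. aperture is the finger opening in mm, set as the call begins (left out keeps the last). The fingers move at their own pace and stop on an object; force is the grip in N (left out, the last holds). Time passes only in rows, so rows that do not move let the fingers close. The tool returns the time, the measured TCP pose, the force, the opening and the grip force at its end. only (a regular expression) keeps the lines of the reply that match it, lines (a string "A,B") keeps lines A to B, and quiet returns only ok. Input that does not fit is refused with a message, and nothing moves.
- state(): the state, without advancing time (a new reading comes with each control period).
- grab_frame(name): name is "side" or "top" or "wrist"; returns the picture (420x560x3 uint8, blue, green, red); there is no depth.
- camera_model(name): a dict with "fx", "fy", "cx", "cy" (pixels), "T" (4x4, takes a point from camera to world coordinates). Camera axes: x right, y up, looking along -z (the intrinsics and any distortion apply to the point x, -y, -z); pixel columns grow to the right and rows downward; lengths in mm; the calibration is good to about 2 mm. A picture is of the moment at which its call begins: read the wrist's pose just before it. camera_model takes no time and is no camera call; for the wrist camera it gives the pose at the moment of the call.
- job_done(): hands the job in; it is judged then, once.
The state is a dict: "time_s": time; "qpos": joint angles; "qvel": joint speeds; "effort": joint torques, N m; "ee_pos": TCP position; "ee_rot": TCP orientation; "force": force on the tool from outside, world axes, zero at the start; "torque": the same for the moment, N m; "gripper_width": finger opening in mm; "gripper_force": force on a finger pad.
Only numpy, scipy, OpenCV 4.12 (cv2) and the standard library are available. Lean on these libraries where they do the work, as an engineer would, in place of code of your own. Each camera call takes 0.05 s, during which the arm holds its last target. There are 200 camera calls.

## Working session

There is one attempt and no reset: what is moved stays moved. The work goes in short steps, Python scripts to look and compute and a tool call to move; the robot and the scene stay as the last step left them, time stands still between calls to the robot, and variables do not carry over. Pictures are saved under pics/ and viewed, at most 10 in all, crops included, and the job is handed in when it is done.

```bash
mkdir -p pics; python3 - <<'E'
from workcell import *
import cv2
for n in("top","side"):
    cv2.imwrite(f"pics/{n}0.png",grab_frame(n)); m=camera_model(n); print(n,{k:(v if k!='T' else [[round(float(a),3) for a in r] for r in v]) for k,v in m.items()})
s=state();print(s["ee_pos"],s["ee_rot"],s["time_s"])
E
```

```text
top {'fx': 485.7669166070719, 'fy': 485.7669166070719, 'cx': 281.90478436808075, 'cy': 203.50631138348044, 'T': [[0.083, 0.976, -0.202, 307.437], [-0.997, 0.082, -0.016, -41.1], [0.001, 0.203, 0.979, 1074.05], [0.0, 0.0, 0.0, 1.0]]}
side {'fx': 515.3487068525885, 'fy': 515.3487068525885, 'cx': 282.16208107419413, 'cy': 210.13203436529906, 'T': [[-0.849, 0.366, -0.38, 115.853], [-0.527, -0.612, 0.59, 617.699], [-0.017, 0.702, 0.712, 845.624], [0.0, 0.0, 0.0, 1.0]]}
[ 127.52597257 -560.21216707  213.216057  ] [-1.79908308e+02 -1.82226313e-03  1.28244559e+01] 0.1
```

View pics/top0.png

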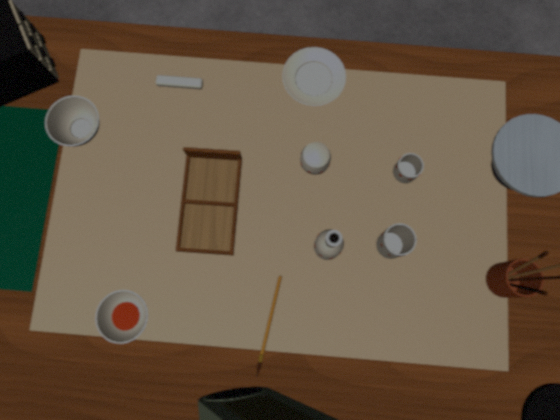

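View pics/side0.png

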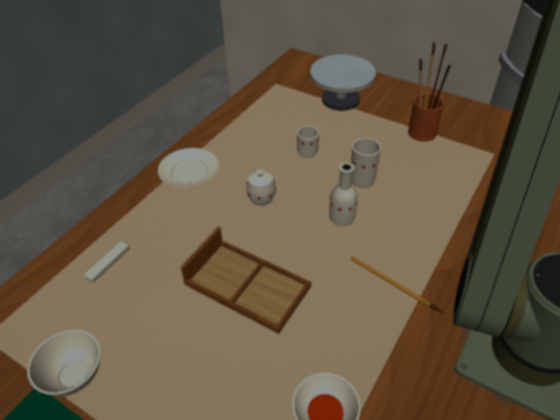

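Top view: the flask is at about (330,242) with its lip at (334,238), and the cup at (409,167). The tumbler is at (397,240) and the jar at (316,157). The tray spans (180-240, 150-253), with the back board at row 153. In the side view the flask lip is at (347,168), the cup rim at (308,132), and the tray corners at about (185,270), (220,237), (310,285) and (278,325). Next I'll enlarge the crops to get precise points.

```bash
python3 - <<'E'
import cv2,numpy as np
t=cv2.imread("pics/top0.png");s=cv2.imread("pics/side0.png")
def crop(im,x,y,w,h,W,H):
    c=cv2.resize(im[y:y+h,x:x+w],(W,H),interpolation=cv2.INTER_CUBIC); c=cv2.convertScaleAbs(c,alpha=1.4)
    kx,ky=W/w,H/h
    for i in range(0,w,10): 
        cv2.line(c,(int(i*kx),0),(int(i*kx),4),(0,255,0),1)
        if i%20==0: cv2.putText(c,str(x+i),(int(i*kx),14),0,.35,(0,0,255),1)
    for i in range(0,h,10):
        cv2.line(c,(0,int(i*ky)),(4,int(i*ky)),(0,255,0),1); cv2.putText(c,str(y+i),(5,int(i*ky)+4),0,.35,(255,0,0),1)
    return c
a=np.hstack([crop(t,170,140,80,120,400,600),np.vstack([crop(t,390,145,40,30,400,300),crop(t,300,220,48,42,400,300)])])
b=np.hstack([crop(s,175,225,140,105,480,360),crop(s,320,155,45,75,216,360)])
b=np.vstack([b,np.hstack([crop(s,290,120,36,40,216,240),np.zeros((240,480,3),np.uint8)])])
cv2.imwrite("pics/ct.png",a);cv2.imwrite("pics/cs.png",b)
E
```

```text
(no output)
```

View pics/ct.png

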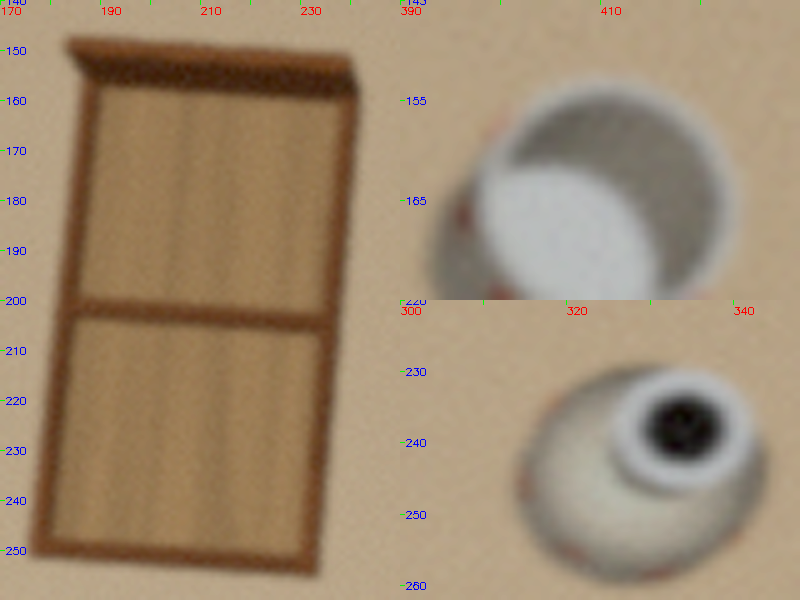

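View pics/cs.png

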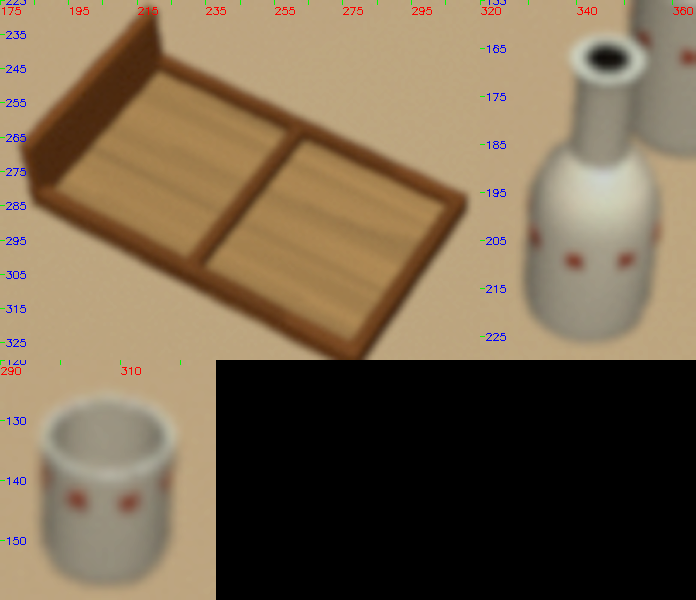

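The crops give these points as top / side pixels:

| Point | Top | Side |
|---|---|---|
| Flask lip | (334.0,237.9) | (346.7,167.1) |
| Cup rim centre | (410.7,165.4) | (308.0,132.8) |
| Divider centre | (210.4,203.2) | (247,282.7) |
| Front outer corners | (176.4,251), (233.6,255) | (280,329), (311.2,284) |

```bash
cat > h.py <<'E'
import numpy as np
from workcell import *
def ray(m,p):
    T=np.array(m["T"]);d=T[:3,:3]@np.array([(p[0]-m["cx"])/m["fx"],-(p[1]-m["cy"])/m["fy"],-1.]);return T[:3,3],d/np.linalg.norm(d)
def tri(*mp):
    A=np.zeros((3,3));b=np.zeros(3);R=[ray(*x) for x in mp]
    for o,d in R: P=np.eye(3)-np.outer(d,d);A+=P;b+=P@o
    X=np.linalg.solve(A,b);return X,[np.linalg.norm(np.cross(X-o,d)) for o,d in R]
def plane(m,p,z): o,d=ray(m,p);return o+d*(z-o[2])/d[2]
def totool(X):  # displacement in tool axes from current TCP
    from scipy.spatial.transform import Rotation as R
    s=state();return R.from_euler("xyz",s["ee_rot"],degrees=True).inv().apply(np.array(X)-s["ee_pos"])
E
python3 - <<'E'
from h import *
t,s=camera_model("top"),camera_model("side")
for n,a,b in [("lip",(334,237.9),(346.7,167.1)),("cup",(410.7,165.4),(308,132.8)),("div",(210.4,203.2),(247,282.7)),("fL",(176.4,251),(280,329)),("fR",(233.6,255),(311.2,283)),
 ("tumbler?",(399,237),(365.5,148))]:
    X,e=tri((t,a),(s,b));print(n,X.round(1),np.round(e,1))
fl,fr,dl,dr=[plane(t,p,18)for p in[(176.4,251),(233.6,255),(185,201.4),(236,204.6)]]
print(fl,fr,dl,dr, np.linalg.norm(fl-fr))
for v in(fr-fl,dr-dl,):print(np.degrees(np.arctan2(v[0],-v[1])))
c=plane(t,(210.4,203.2),18);f=plane(t,(206,251.6),18);v=c-f;print(c,f,np.linalg.norm(v),np.degrees(np.arctan2(v[1],v[0])))
m=camera_model("wrist");print(m)
E
```

```text
lip [ 439.2 -131.6  150.3] [0.5 0.5]
cup [ 623.5 -296.2   60.8] [0.7 0.7]
div [514.7 135.3  10.1] [0.1 0.1]
fL [400.4 195.2  18.1] [1. 1.]
fR [403.6  71.3  12.7] [0.1 0.1]
tumbler? [ 457.6 -267.7   99.7] [2.1 2.1]
[401.28625181 195.58106091  18.        ] [403.02544011  70.69908333  18.        ] [512.38594848 190.58583236  18.        ] [514.64313498  76.95639681  18.        ] 124.89408752489418
0.7978870109804528
1.1379996066048228
[513.04583932 133.90650565  18.        ] [405.3648144  131.27746558  18.        ] 107.71311424023823 1.3986027759151765
{'fx': 372.12680927704736, 'fy': 372.12680927704736, 'cx': 268.2365107448307, 'cy': 209.53789344394053, 'T': array([[ 2.20758836e-01,  9.31876025e-01,  2.87876033e-01,
         2.09022068e+02],
       [-9.75325982e-01,  2.11583762e-01,  6.30201580e-02,
        -5.42013601e+02],
       [-2.18291978e-03, -2.94685231e-01,  9.55591884e-01,
         3.83657571e+02],
       [ 0.00000000e+00,  0.00000000e+00,  0.00000000e+00,
         1.00000000e+00]])}
```

Heights check out: lip 150.3 (expected 150), cup rim 60.8 (62), tray rim about 10–18 (18), tray width 125 (126). The tray yaw is about +1.1°. Bay centres come to about (567.5,135.5) for the back and (459.5,133) for the front. I'll turn the tool to yaw 0 and move above the flask.

drive_effector(ticks={"increments": [[0,0,0,0,0,6.4],[0,0,0,0,0,6.4],[20,-27,0,0,0,0],[26,-36,0,0,0,0],[26,-36,0,0,0,0],[26,-36,0,0,0,0],[26,-36,0,0,0,0],[26,-36,0,0,0,0]]}, aperture=91, force=10)

```text
time_s: 0.9
ee_pos: [278.0, -351.9, 213.7]
ee_rot: [-180.0, 0.0, -0.0]
force: [1.1, 0.3, 0.1]
gripper_width: 91.1
gripper_force: 0.0
```

```bash
python3 -c "
from h import *
print(totool([439.2,-131.6,103]).round(1))"
```

```text
[ 161.1 -220.3  110.7]
```

drive_effector(ticks={"increments": [[27,-36.7,0,0,0,0],[27,-36.7,0,0,0,0],[27,-36.7,0,0,0,0],[27,-36.7,0,0,0,0],[27,-36.7,0,0,0,0],[26,-36.7,0,0,0,0],[0,0,20,0,0,0],[0,0,10,0,0,0]]})

```text
time_s: 1.7
ee_pos: [438.0, -131.9, 182.5]
ee_rot: [-180.0, 0.1, 0.2]
force: [-0.2, 0.1, 0.1]
gripper_width: 91.4
gripper_force: 0.0
```

```bash
python3 -c "
from h import *
import cv2
print(totool([439.2,-131.6,103]).round(1))
cv2.imwrite('pics/w1.png',grab_frame('wrist'))"
```

```text
[ 1.4 -0.3 79.5]
```

View pics/w1.png

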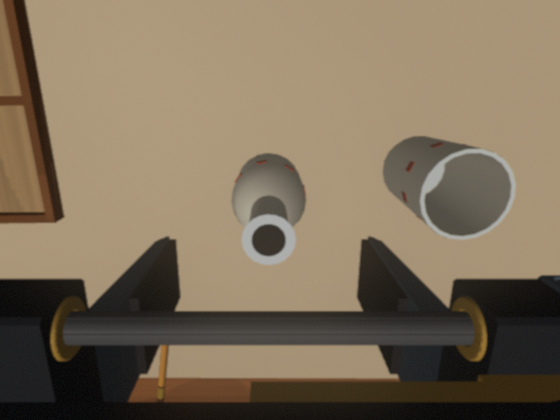

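The flask lip at (268,240) is centred between the fingers (tips at about 170 and 370). Descending after a check.

```bash
python3 -c "
from h import *
print(plane(camera_model('wrist'),(268.5,240),150))"
```

```text
[ 439.33369598 -132.44834675  150.        ]
```

drive_effector(ticks={"increments": [[1,0,15,0,0,0],[0,0,25,0,0,0],[0,0,22,0,0,0],[0,0,12,0,0,0],[0,0,5,0,0,0],[0,0,0,0,0,0]]})

```text
time_s: 2.35
ee_pos: [438.8, -134.0, 104.7]
ee_rot: [-180.0, 0.1, -0.1]
force: [-0.2, 0.8, 0.5]
gripper_width: 90.5
gripper_force: 0.0
```

drive_effector(ticks={"increments": [[0,0,0,0,0,0],[0,0,0,0,0,0],[0,0,0,0,0,0],[0,0,0,0,0,0],[0,0,0,0,0,0],[0,0,0,0,0,0],[0,0,0,0,0,0],[0,0,0,0,0,0]]}, aperture=10, force=25)

```text
time_s: 3.15
ee_pos: [439.5, -133.3, 104.9]
ee_rot: [-180.0, 0.0, 0.0]
force: [-0.3, 1.4, 0.8]
gripper_width: 29.7
gripper_force: 11.9
```

drive_effector(ticks={"increments": [[0,0,-3,0,0,0],[0,0,-10,0,0,0],[0,0,-20,0,0,0],[0,0,-20,0,0,0],[0,0,-15,0,0,0],[0,0,-7,0,0,0],[0,0,0,0,0,0]]})

```text
time_s: 3.85
ee_pos: [439.9, -133.5, 181.0]
ee_rot: [180.0, -0.1, 0.0]
force: [-0.2, 0.2, -3.4]
gripper_width: 28.8
gripper_force: 25.0
```

Gripped: the load reads -3.4 N. Carrying it over to the back bay, aiming 6 mm towards the board.

drive_effector(ticks={"increments": [[3.7,-7.5,0,0,0,0],[9,-18,0,0,0,0],[14.9,-29.9,0,0,0,0],[14.9,-29.9,0,0,0,0],[14.9,-29.9,0,0,0,0],[14.9,-29.9,0,0,0,0],[14.9,-29.9,0,0,0,0],[14.9,-29.9,0,0,0,0]]})

```text
time_s: 4.65
ee_pos: [541.3, 73.5, 178.5]
ee_rot: [180.0, 0.1, 0.0]
force: [1.4, -0.5, -2.3]
gripper_width: 28.6
gripper_force: 25.0
```

drive_effector(ticks={"increments": [[14.9,-29.9,0,0,0,0],[10.5,-21,0,0,0,0],[4.5,-9,0,0,0,0],[2,-4.5,0,0,0,0],[0,0,0,0,0,0],[0,0,0,0,0,0]]})

```text
time_s: 5.25
ee_pos: [572.7, 135.1, 179.7]
ee_rot: [180.0, 0.1, -0.0]
force: [0.7, 0.1, -2.7]
gripper_width: 28.7
gripper_force: 25.0
```

```bash
python3 -c "
from h import *
import cv2
print(totool([574,135.6,180]).round(1))
cv2.imwrite('pics/s2.png',grab_frame('side')[100:420,100:400])"
```

```text
[ 1.3 -0.5 -0.3]
```

View pics/s2.png

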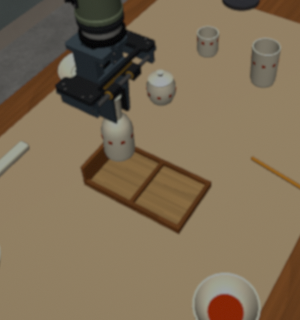

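The flask hangs upright over the back bay (crop ~(118,140)). Lowering gently.

drive_effector(ticks={"increments": [[0,0,5,0,0,0],[0,0,14,0,0,0],[0,0,18,0,0,0],[0,0,14,0,0,0],[0,0,7,0,0,0],[0,0,4,0,0,0],[0,0,0,0,0,0],[0,0,0,0,0,0]]})

```text
time_s: 6.1
ee_pos: [573.8, 136.0, 118.6]
ee_rot: [-180.0, -0.1, 0.0]
force: [0.2, -0.5, -2.6]
gripper_width: 28.9
gripper_force: 25.0
```

drive_effector(ticks={"increments": [[0,0,2,0,0,0],[0,0,1,0,0,0],[0,0,1,0,0,0],[0,0,0,0,0,0]]})

```text
time_s: 6.5
ee_pos: [573.2, 136.0, 113.9]
ee_rot: [180.0, 0.0, 0.0]
force: [-0.6, -0.6, -2.9]
gripper_width: 28.8
gripper_force: 25.0
```

drive_effector(ticks={"increments": [[0,0,0.7,0,0,0],[0,0,0.7,0,0,0],[0,0,0,0,0,0]]})

```text
time_s: 6.8
ee_pos: [573.8, 136.1, 112.9]
ee_rot: [-180.0, -0.1, 0.0]
force: [0.5, 1.0, -0.0]
gripper_width: 28.5
gripper_force: 25.0
```

drive_effector(ticks={"increments": [[0,0,0.7,0,0,0],[0,0,0.5,0,0,0],[0,0,0,0,0,0]]})

```text
time_s: 7.1
ee_pos: [574.3, 136.4, 112.8]
ee_rot: [-179.9, -0.2, 0.0]
force: [-0.7, 0.5, 5.8]
gripper_width: 29.1
gripper_force: 25.0
```

Contact felt (+5.8 N). Releasing and going straight up.

drive_effector(ticks={"increments": [[0,0,-0.7,0,0,0],[0,0,0,0,0,0],[0,0,0,0,0,0],[0,0,0,0,0,0],[0,0,0,0,0,0],[0,0,0,0,0,0]]}, aperture=70)

```text
time_s: 7.7
ee_pos: [573.3, 135.9, 111.9]
ee_rot: [180.0, 0.0, 0.0]
force: [0.3, -0.7, -0.2]
gripper_width: 69.7
gripper_force: 0.0
```

drive_effector(ticks={"increments": [[0,0,-5,0,0,0],[0,0,-15,0,0,0],[0,0,-25,0,0,0],[0,0,-25,0,0,0],[0,0,-15,0,0,0],[0,0,0,0,0,0]]})

```text
time_s: 8.3
ee_pos: [574.8, 136.3, 199.9]
ee_rot: [-179.9, -0.3, 0.0]
force: [1.0, 0.5, -0.3]
gripper_width: 70.2
gripper_force: 0.0
```

```bash
python3 -c "
from h import *
import cv2
cv2.imwrite('pics/w3.png',grab_frame('wrist'))
print(totool([623.5,-296.2,24]).round(1))"
```

```text
[ 49.  432.4 174.1]
```

View pics/w3.png

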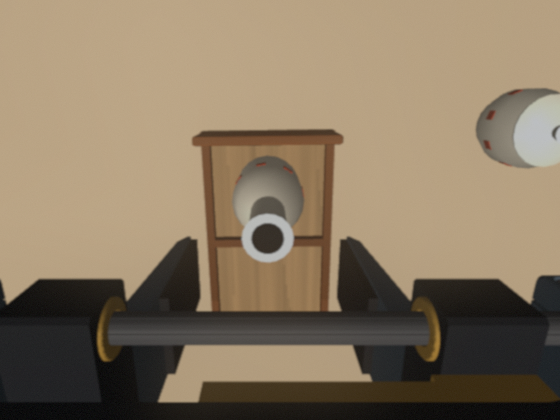

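The flask stands upright in the back bay, released, with its lip at (268,238) and the back board at row 137. On to the cup, opening to 91 on the way.

drive_effector(ticks={"increments": [[2,17.6,0,0,0,0],[4,35,0,0,0,0],[5,44,0,0,0,0],[5,44,0,0,0,0],[5,44,0,0,0,0],[5,44,0,0,0,0],[5,44,0,0,0,0],[5,44,0,0,0,0]]}, aperture=91)

```text
time_s: 9.15
ee_pos: [608.7, -182.2, 195.4]
ee_rot: [-180.0, 0.1, 0.0]
force: [0.4, 0.5, -0.4]
gripper_width: 90.7
gripper_force: 0.0
```

drive_effector(ticks={"increments": [[5,44,0,0,0,0],[5,44,0,0,0,0],[3,20,15,0,0,0],[0,7.8,20,0,0,0],[0,0,10,0,0,0],[0,0,0,0,0,0]]})

```text
time_s: 9.75
ee_pos: [620.9, -294.8, 148.7]
ee_rot: [-179.8, 0.3, 0.0]
force: [-0.1, -0.2, -0.3]
gripper_width: 91.0
gripper_force: 0.0
```

```bash
python3 -c "
from h import *
import cv2
m=camera_model('wrist')
cv2.imwrite('pics/w4.png',grab_frame('wrist'))
np.save('m4.npy',m,allow_pickle=True)
print(totool([623.5,-296.2,24]).round(1))"
```

```text
[  2.    1.6 126.4]
```

View pics/w4.png

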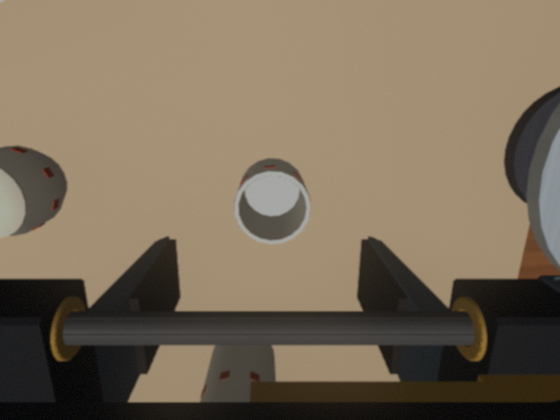

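The cup's rim centre is at (272,206), between the fingers. The jar (left) and cake stand (right) are well clear.

```bash
python3 -c "
from h import *
X=plane(camera_model('wrist'),(272,206.5),62);print(X,totool([X[0],X[1],24]))"
```

```text
[ 627.5882739  -297.31397317   62.        ] [  6.07460392   2.71397882 126.43254021]
```

drive_effector(ticks={"increments": [[4,2,10,0,0,0],[0,0,25,0,0,0],[0,0,30,0,0,0],[0,0,28,0,0,0],[0,0,18,0,0,0],[0,0,9,0,0,0],[0,0,4,0,0,0],[0,0,0,0,0,0]]})

```text
time_s: 10.6
ee_pos: [627.1, -298.3, 28.5]
ee_rot: [180.0, -0.1, 0.0]
force: [0.0, 1.0, 0.1]
gripper_width: 91.2
gripper_force: 0.0
```

drive_effector(ticks={"increments": [[0,0,0,0,0,0],[0,0,0,0,0,0],[0,0,0,0,0,0],[0,0,0,0,0,0],[0,0,0,0,0,0],[0,0,0,0,0,0],[0,0,0,0,0,0],[0,0,0,0,0,0]]}, aperture=40, force=15)

```text
time_s: 11.4
ee_pos: [626.6, -298.4, 28.4]
ee_rot: [180.0, -0.0, 0.0]
force: [-0.4, 0.4, 2.1]
gripper_width: 56.5
gripper_force: 15.0
```

Gripped (56.5 mm wide). Lifting 150 mm to pass well above the jar.

drive_effector(ticks={"increments": [[0,0,-3,0,0,0],[0,0,-12,0,0,0],[0,0,-28,0,0,0],[0,0,-38,0,0,0],[0,0,-38,0,0,0],[0,0,-22,0,0,0],[0,0,-9,0,0,0],[0,0,0,0,0,0]]})

```text
time_s: 12.2
ee_pos: [626.9, -298.7, 179.6]
ee_rot: [179.9, -0.1, 0.0]
force: [0.3, -0.6, -1.6]
gripper_width: 56.3
gripper_force: 15.0
```

```bash
python3 -c "
from h import *
print(totool([453,133,180]).round(1))"
```

```text
[-173.8 -431.7   -1.4]
```

drive_effector(ticks={"increments": [[-4.4,-10.8,0,0,0,0],[-10,-25.2,0,0,0,0],[-14.5,-36,0,0,0,0],[-14.5,-36,0,0,0,0],[-14.5,-36,0,0,0,0],[-14.5,-36,0,0,0,0],[-14.5,-36,0,0,0,0],[-14.5,-36,0,0,0,0]]})

```text
time_s: 13.0
ee_pos: [522.4, -44.4, 176.1]
ee_rot: [-180.0, 0.2, 0.0]
force: [1.3, 0.5, -1.0]
gripper_width: 56.1
gripper_force: 15.0
```

drive_effector(ticks={"increments": [[-14.5,-36,0,0,0,0],[-14.5,-36,0,0,0,0],[-14.5,-36,0,0,0,0],[-14.5,-36,0,0,0,0],[-8.7,-21.6,0,0,0,0],[-4.4,-10.8,0,0,0,0],[-1,-3.6,0,0,0,0],[0,0,0,0,0,0]]})

```text
time_s: 13.8
ee_pos: [452.5, 133.3, 177.4]
ee_rot: [180.0, 0.1, 0.1]
force: [0.5, 0.1, -0.7]
gripper_width: 56.3
gripper_force: 15.0
```

```bash
python3 -c "
from h import *
import cv2
print(totool([453,133,37]).round(1))
cv2.imwrite('pics/s5.png',grab_frame('side')[100:420,100:400])"
```

```text
[  0.7   0.2 140.4]
```

View pics/s5.png

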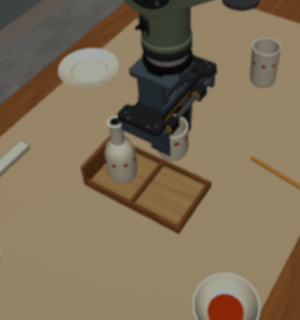

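The flask is standing in the back bay (crop (120,155)), and the cup is upright in the gripper above the front bay. Lowering and watching the force.

drive_effector(ticks={"increments": [[0,0,6,0,0,0],[0,0,16,0,0,0],[0,0,25,0,0,0],[0,0,25,0,0,0],[0,0,25,0,0,0],[0,0,18,0,0,0],[0,0,8,0,0,0],[0,0,0,0,0,0]]})

```text
time_s: 14.65
ee_pos: [452.3, 132.7, 54.0]
ee_rot: [180.0, 0.1, -0.0]
force: [-0.0, 0.7, -1.3]
gripper_width: 56.0
gripper_force: 15.0
```

drive_effector(ticks={"increments": [[0,0,5,0,0,0],[0,0,4,0,0,0],[0,0,2,0,0,0],[0,0,0,0,0,0],[0,0,0,0,0,0]]})

```text
time_s: 15.15
ee_pos: [453.0, 133.6, 44.3]
ee_rot: [-180.0, -0.0, 0.0]
force: [0.1, -0.2, -0.8]
gripper_width: 55.8
gripper_force: 15.0
```

drive_effector(ticks={"increments": [[0,0,3,0,0,0],[0,0,2,0,0,0],[0,0,1,0,0,0],[0,0,0.5,0,0,0],[0,0,0,0,0,0],[0,0,0,0,0,0]]})

```text
time_s: 15.75
ee_pos: [452.9, 133.5, 37.5]
ee_rot: [180.0, -0.0, 0.0]
force: [-0.2, -0.7, -0.8]
gripper_width: 56.2
gripper_force: 15.0
```

drive_effector(ticks={"increments": [[0,0,0.8,0,0,0],[0,0,0.7,0,0,0],[0,0,0,0,0,0],[0,0,0,0,0,0]]})

```text
time_s: 16.15
ee_pos: [452.9, 133.6, 36.3]
ee_rot: [180.0, -0.0, 0.0]
force: [-1.1, 1.1, 3.8]
gripper_width: 56.1
gripper_force: 15.0
```

Contact at the expected height. Opening slightly, then retreating straight up.

drive_effector(ticks={"increments": [[0,0,-0.5,0,0,0],[0,0,0,0,0,0],[0,0,0,0,0,0],[0,0,0,0,0,0],[0,0,0,0,0,0],[0,0,0,0,0,0]]}, aperture=78)

```text
time_s: 16.75
ee_pos: [452.8, 133.5, 36.5]
ee_rot: [180.0, 0.0, 0.0]
force: [-0.1, -0.3, -0.2]
gripper_width: 78.0
gripper_force: 0.0
```

drive_effector(ticks={"increments": [[0,0,-4,0,0,0],[0,0,-12,0,0,0],[0,0,-25,0,0,0],[0,0,-35,0,0,0],[0,0,-40,0,0,0],[0,0,-40,0,0,0],[0,0,-20,0,0,0],[0,0,0,0,0,0]]})

```text
time_s: 17.55
ee_pos: [454.7, 134.1, 215.9]
ee_rot: [-179.9, -0.4, 0.0]
force: [0.2, 0.9, -0.2]
gripper_width: 77.9
gripper_force: 0.0
```

drive_effector(ticks={"increments": [[0,25,0,0,0,0],[0,40,0,0,0,0],[0,40,0,0,0,0],[0,40,0,0,0,0],[0,40,0,0,0,0],[0,30,0,0,0,0],[0,0,0,0,0,0],[0,0,0,0,0,0]]})

```text
time_s: 18.35
ee_pos: [452.1, -81.5, 211.3]
ee_rot: [-179.9, 0.1, -0.1]
force: [-0.4, 0.1, -0.9]
gripper_width: 77.9
gripper_force: 0.0
```

```bash
python3 -c "
from h import *
import cv2
a=grab_frame('side')[180:380,150:350];b=grab_frame('top')[110:310,130:330]
cv2.imwrite('pics/e.png',cv2.resize(np.hstack([a,b]),(800,400)))"
```

```text
(no output)
```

View pics/e.png

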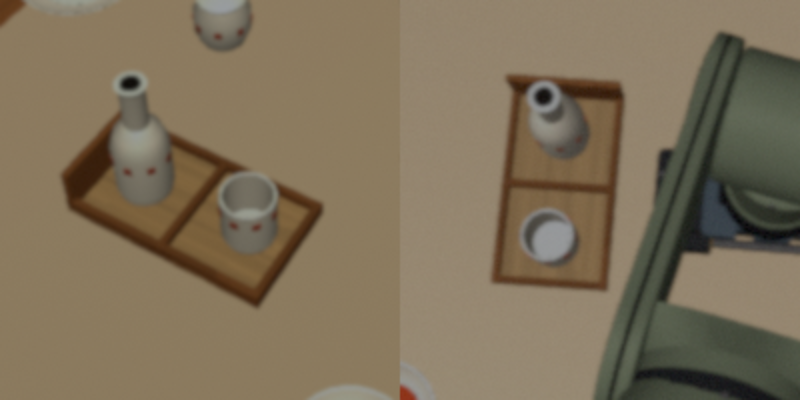

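Both pieces stand upright inside their bays, and the robot is clear of them. In the picture the flask's foot is at (145,190) in the side half and (563,145) in the top half; the cup's is at (250,235) and (550,240).

```bash
python3 -c "
from workcell import *
print(job_done())"
```

```text
the job is handed in; nothing more can be done
None
```

The flask was set down and released first in the back bay, then the cup in the front bay; the last pictures show both upright, and the job is handed in at about 18 s of the 64 s limit, with no verdict returned.

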